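# Screw the lid on the storage jar

## Robot

A 7-joint arm with a two-finger parallel gripper is mounted at the origin on a cart in front of the work surface, level with it; the furniture and walls round the work are solid. World frame = base frame: x ahead of the robot, y to its left, z up, the work surface at z = 0. Lengths are in m, angles in rad, forces in N, time in s.
With the tool pointing down it reaches from about 0.4 to 0.85 m from the base axis. Payload 4.5 kg.
Tool frame: the origin (TCP) lies at the very end of the fingers, on their centre line; the grasp point (between the pads) lies manip.hold_point_z behind it (manip.hold_point_z is the distance from the TCP to the grasp point, in m); z points along the fingers, y is the line along which they close (so a half turn about z gives the same grasp; the last joint's range is limited). The gripper opens to 85 mm and grips with 20 to 120 N. Pads are 22 mm wide; open, the fingers measure 114 mm over their backs; the gripper's body (76 mm by 85 mm) begins 54 mm behind the grasp point. The pads swing forward as they close: fully open they stand 13 mm farther back than shut.
Start: joints at [1.33, 0.689, -0.195, 1.565, 0.157, 0.902, -0.215], TCP at [0.17, -0.602, 0.231] pointing down, gripper open.
Joint ranges: [-3.01, 3.01], [-0.46, 2.08], [-1.47, 1.51], [0.13, 2.56], [-1, 4.14], [0.04, 2.09], [-2.66, 2.66]. Speed limits (rad/s): [2.57, 2.57, 3.14, 3.14, 3.14, 3.14, 3.14].

## Interface

Orientations are given as a rotation vector (axis times angle).
In Python, from rig import manip, vision gives the robot as it stands.
- The arm moves only by the tool step_arm, never from a script. Its argument "series" is a list of rows, each an object with "dp": the shift along the world's x, y, z normalised to -1 to 1, where 1 is 0.25 m, a list of three; "rot": the turn, a rotation vector about the world's x, y, z normalised to -1 to 1, where 1 is 180 degrees, a list of three. A call has exactly 10 rows; each row is the pose to reach, as a shift and turn from the pose commanded when the call began, turning the shorter way round; what a row does not reach only later rows make up. A row lasts 1/10 s, in which the tool goes at most 50 mm and 8.59 degrees, less where a joint would pass 70% of its speed; a pose out of reach is approached as far as the arm can. A call with a number of a shift or a turn outside -1 to 1 is refused whole. A call with a gripper value outside its range is refused whole. "fingers" is the gripper's target within -1 to 1 (shut at 1, half-way at 0, fully open at -1), set as the call begins (left out, the last holds). The fingers move at their own pace and stop on an object; "grip_force" is the grip in N (left out, the last holds). Time passes only in rows, so rows that repeat a pose let the fingers close, or fill a call up. It gives the time, the measured TCP pose, the force, the opening and the grip force at its end, in the units of the state.
- manip.observe(): the state, without advancing time (a new reading comes with each control period).
- vision.capture(name): name is "scene" or "top" or "wrist"; returns the picture (480x640x3 uint8, red, green, blue); there is no depth.
- vision.camera_info(name): a dict with "camera_matrix" (3x3 intrinsics, pixels), "xyz" and "orientation" of the camera in the world. Camera axes: x right, y up, looking along -z (the intrinsics and any distortion apply to the point x, -y, -z); pixel columns grow to the right and rows downward; lengths in m; the calibration is good to about 2 mm. A picture is of the moment at which its call begins: read the wrist's pose just before it. camera_info takes no time and is no camera call; for the wrist camera it gives the pose at the moment of the call.
- manip.finish_job(): hands the job in; it is judged then, once.
The state is a dict: "clock": time; "qpos": joint angles; "dq": joint speeds; "tau": joint torques, N m; "tcp_pos": TCP position; "ee_rot": TCP orientation; "ft_force": force on the tool from outside, world axes, zero at the start; "wrist_torque": the same for the moment, N m; "grip_width": finger opening in m; "finger_force": force on a finger pad.
Only numpy, scipy, OpenCV 4.12 (cv2) and the standard library are available. Lean on these libraries where they do the work, as an engineer would, in place of code of your own. Each camera call takes 0.05 s, during which the arm holds its last target. There are 200 camera calls.

## Task

Take the metal screw lid that stands on edge in the wooden stand, lay it down flat on the worktop, handle up, and let go; then take it again by the wooden handle and set it level on the mouth of the white jar. Turn it backward (counter-clockwise seen from above) until it drops into the thread start, then screw it forward (clockwise) all the way to its stop without forcing it crooked, and let go. Leave the phone and the flowered canister in front of the row, with its lid, where they are.

Things in the scene. Friction and masses are not known exactly. Their poses are not given: they have to be found in the camera images.
- lid_center (a point): Loose aluminium screw lid, about 0.2 kg, 110 mm across, skirt 30 mm deep, top closed. Point on its axis, 15 mm below the top face; z runs from open side to handle side. It starts on edge in the stand, z and y level, handle away from the robot, uppermost edge 129 mm above the worktop: pinch it there from above across the 30 mm depth, 8 to 15 mm below the edge.
- lid_mouth (a point): Centre of the lid's open edge, 15 mm from lid_center, same axes. Wall 5 mm (100 mm inside). Four lugs, 10 mm wide, lie on its x and y axes and point inward to a radius of 42 mm, 0.5 mm in from the open edge. Tilted 45 degrees, open side down, with its lower edge on the worktop and let go, the lid falls flat on its open side.
- lid_handle (a point): Point in the wooden bar on the lid's top face: on the axis, 15 mm above that face (30 mm from lid_center), axes of the lid. The bar is 64 mm long along y, 14 mm wide along x, 26 mm high, plain-sided: fingers standing about 2 mm loose about it still turn the lid and let it sink.
- jar_mouth (a point): Heavy white jar, fixed, 128 mm across, 95 mm high up to the flat shoulder. Point on its axis at shoulder height, z up. Height of lid_center above it: 27 to 33 mm with the lid level on top of the threads (31 on the stop ribs), about 22.5 mm when dropped into the thread start, about 17 mm at the stop, fully home.
- jar_rim (a point): Centre of the jar's rim, 24.5 mm above jar_mouth. Neck 80 mm across, tapering to 72 at the rim; right-hand thread with four starts, in directions that vary and are not told. On top of the threads the lid turns counter-clockwise, at most 85 degrees, climbs, and drops 10 mm in a gap with 8 degrees of play (or at once if set on over it); then about 70 degrees clockwise to a firm stop.
- stand: Fixed wooden lid stand, board 100 x 124 x 12 mm with two low rods and four posts 63 mm high that hold the lid's edge in a 33 mm gap. Origin under the board's centre, z up; x is the direction in which the standing lid's handle points.
- phone: Loose black folded phone 46 x 95 x 19 mm, origin under its centre; to be left alone.
- canister_1: Loose small flowered porcelain canister, 114 mm across, 122 mm high, standing by itself in front of the row of fixed ones, about mid-way between jar and stand; origin under its centre; to be left alone.
- canister_lid_1: Loose domed lid with round knob on the small canister, 119 mm across, 65 mm high, its top 175 mm above the worktop; origin under its centre; to be left alone.

How it is judged:
On the way, in this order (a step that is already met when the one before it is completed fails the run):
1. the lid lies flat on the worktop, handle up, let go (height (world z) of lid_center below 0.025 m and angle between lid_center's own z axis and vertical below 0.1 rad and contact force between the fingers and lid below 0.1 N), for 0.2 s.
2. the lid lies level on the jar's mouth or in the thread start, not yet screwed home (horizontal distance between lid_center and jar_mouth below 0.007 m and angle between lid_center's own z axis and vertical below 0.07 rad and z of lid_center in the frame of jar_mouth between 0.02 and 0.036 m), for 0.1 s.
At the end, for the whole second after the job is handed in: The lid is screwed home on the jar: its centre within 7 mm of the jar's axis and no more than 19 mm above the shoulder (2 mm above the stop position), tilted less than 4 degrees, at rest and let go; phone and small canister with lid within 3 cm of where they stood (horizontal distance between lid_center and jar_mouth below 0.007 m and angle between lid_center's own z axis and vertical below 0.07 rad and z of lid_center in the frame of jar_mouth below 0.019 m and linear speed of lid below 0.01 m/s and contact force between the fingers and lid below 0.1 N); the robot touches nothing.
It fails at once if the phone is shifted by more than 3 cm (distance of phone from where it was at the start of the episode above 0.03 m).
It fails at once if the small flowered canister is shifted by more than 3 cm (distance of canister_1 from where it was at the start of the episode above 0.03 m).
It fails at once if the small canister's lid is shifted by more than 3 cm (distance of canister_lid_1 from where it was at the start of the episode above 0.03 m).
It also fails if it takes over 72 s, if anything falls off the work surface, if the arm or the gripper's body presses on something with over 40 N, if the wrist force passes 120 N, or if a joint passes its speed limit or range.

## Working session

There is one attempt and no reset: what is moved stays moved. The work goes in short steps, Python scripts to look and compute and a tool call to move; the robot and the scene stay as the last step left them, time stands still between calls to the robot, and variables do not carry over. Pictures are saved under pics/ and viewed, at most 10 in all, crops included, and the job is handed in when it is done.

Besides the shell and the picture viewer there is one more tool, called in YAML: its name, and indented under it one key for each argument. step_arm: Moves the arm, as the interface text tells. Scaled input: -1 to 1 covers 0.25 m each way for a shift and 180 degrees each way for a turn. Its arguments: {"type":"object","properties":{"series":{"type":"array","items":{"type":"object","properties":{"dp":{"type":"array","items":{"type":"number"}},"rot":{"type":"array","items":{"type":"number"}}}}},"fingers":{"type":"number"},"grip_force":{"type":"number"}},"required":["series"]}

```bash
mkdir -p pics; ls; python3 - <<'E'
from rig import manip, vision
import cv2, numpy as np
print(manip.hold_point_z, manip.observe())
for n in ("scene","top","wrist"):
    i=vision.camera_info(n); print(n,i)
    cv2.imwrite(f"pics/{n}0.png",vision.capture(n)[:,:,::-1])
E
```

```text
pics
0.0187 {'clock': 0.0, 'qpos': array([ 1.32980133,  0.69001891, -0.19449405,  1.56638798,  0.15733547,
        0.90254938, -0.215111  ]), 'dq': array([ 0.00046802, -0.00186667,  0.00080611, -0.00031544,  0.00202971,
       -0.00032021, -0.00094894]), 'tau': array([-6.53419556e-04, -5.39590502e+01, -1.26648065e+00, -1.58540493e+01,
        9.10653529e-03,  9.58575314e-03, -3.02472961e-05]), 'tcp_pos': array([ 0.16933296, -0.60090637,  0.23045009]), 'ee_rot': array([-3.11006990e+00, -4.30160669e-01,  7.14530183e-04]), 'ft_force': array([ 0.49293406, -0.15452634,  0.14650005]), 'wrist_torque': array([ 0.0026391 , -0.00257365, -0.01881343]), 'finger_force': 0.0, 'grip_width': 0.08537008402420693}
scene {'camera_matrix': array([[496.28649652,   0.        , 318.91487552],
       [  0.        , 496.28649652, 235.38280555],
       [  0.        ,   0.        ,   1.        ]]), 'xyz': array([-0.1320515,  0.7371266,  0.5400717]), 'orientation': array([ 0.55384823, -1.24319445, -2.02202366])}
top {'camera_matrix': array([[514.29355747,   0.        , 315.9677702 ],
       [  0.        , 514.29355747, 226.47887311],
       [  0.        ,   0.        ,   1.        ]]), 'xyz': array([0.31830391, 0.16483408, 1.23040961]), 'orientation': array([ 0.11437585, -0.13928529, -1.57746059])}
wrist {'camera_matrix': array([[396.98785199,   0.        , 316.47430798],
       [  0.        , 396.98785199, 230.06304376],
       [  0.        ,   0.        ,   1.        ]]), 'xyz': array([ 0.23783476, -0.58279558,  0.37316704]), 'orientation': array([-0.24158562,  0.18325555, -1.28657876])}
```

View pics/scene0.png

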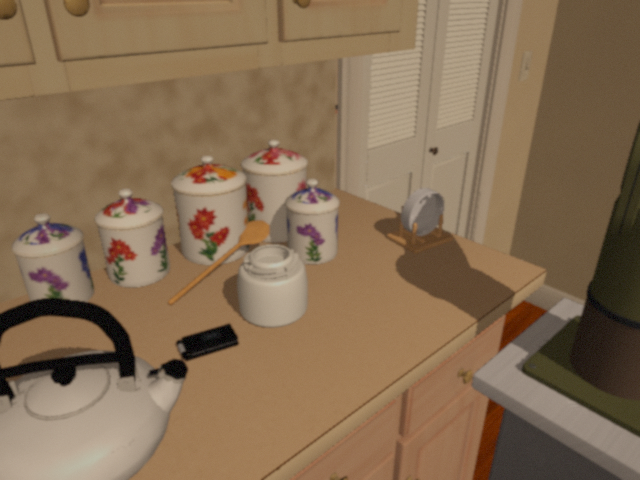

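View pics/top0.png

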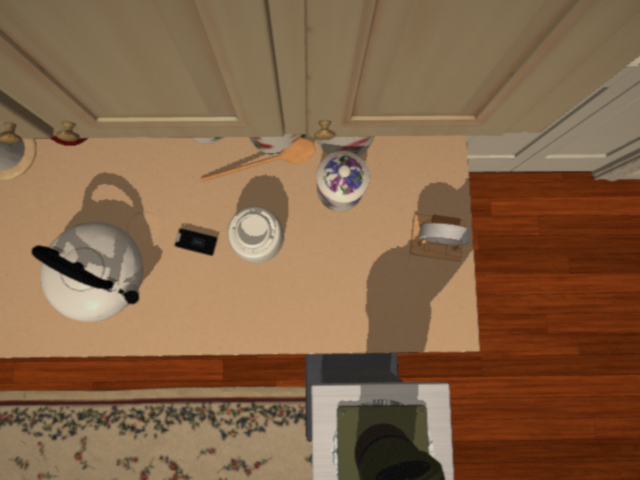

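The scene view shows the jar at about (272,285), the stand with the lid at (425,220), and the phone at (207,341). In the top view the jar is at (255,234), the small canister at (343,178), and the stand at (440,238). Next I'll zoom in on the details.

```bash
cat > h.py <<'E'
from rig import manip, vision
import cv2, numpy as np
from scipy.spatial.transform import Rotation as R
def cam(n):
    i=vision.camera_info(n); return i["camera_matrix"],np.array(i["xyz"]),R.from_rotvec(i["orientation"]).as_matrix()
def proj(c,P):
    K,t,M=c; p=(np.atleast_2d(P)-t)@M; p=p*[1,-1,-1]; q=p@K.T; return q[:,:2]/q[:,2:]
def unproj(c,uv,z):
    K,t,M=c; uv=np.atleast_2d(uv); d=np.c_[uv,np.ones(len(uv))]@np.linalg.inv(K).T*[1,-1,-1]@M.T
    return t+d*((z-t[2])/d[:,2])[:,None]
E
python3 - <<'E'
from h import *
t=cv2.imread("pics/top0.png"); s=cv2.imread("pics/scene0.png")
f=lambda im,x,y,w,h,k:cv2.resize(im[y:y+h,x:x+w],None,fx=k,fy=k,interpolation=cv2.INTER_CUBIC)
a=f(t,220,200,80,60,5); b=f(t,400,200,80,60,5)
c=f(s,380,170,100,75,4); d=f(s,225,235,100,75,4)
cv2.imwrite("pics/crop0.png",np.vstack([np.hstack([a,b]),np.hstack([c,d])]))
c=cam("top")
print("jar",unproj(c,[[254.5,230]],.1195),unproj(c,[[256,235]],.06))
print("lidtop",unproj(c,[[443,233]],.129),"stand",unproj(c,[[438,237]],.012),"can",unproj(c,[[344,173]],.175),"phone",unproj(c,[[196,241]],.019))
E
```

```text
jar [[0.49242113 0.2803857  0.1195    ]] [[0.49009661 0.2830496  0.06      ]]
lidtop [[ 0.48051793 -0.12967866  0.129     ]] stand [[ 0.48815618 -0.14841236  0.012     ]] can [[0.60409277 0.0863895  0.175     ]] phone [[0.483103   0.42890101 0.019     ]]
```

View pics/crop0.png

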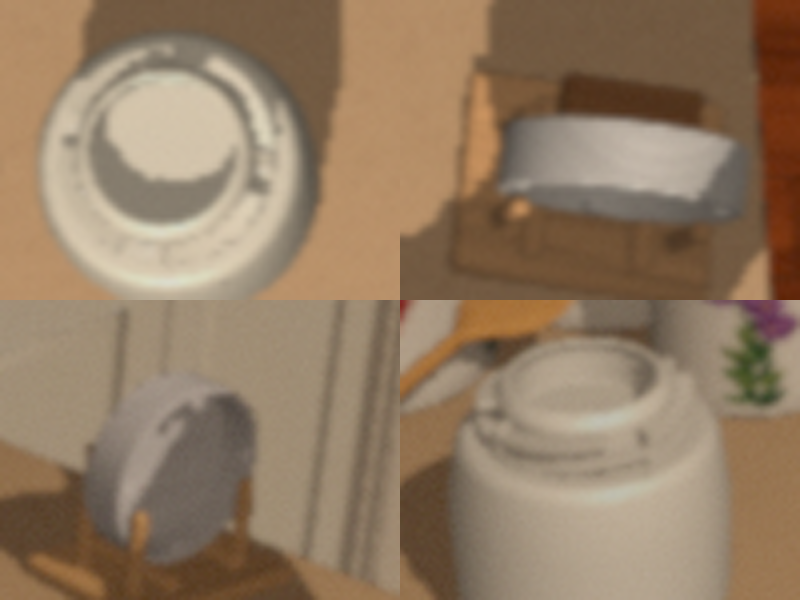

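In the crops the stand board corners are at top px (415,214), (411,254) and (461,258), so its yaw is about -0.09 rad. The lid stands with its handle towards +x. The jar rim is centred near top px (253.5,229), with a thread gap in front. I'm moving above the stand now.

step_arm:
  series:
    - {"dp": [0.1,0.15,0.1],"rot": [0,0,0.03]}
    - {"dp": [0.2,0.3,0.2],"rot": [0,0,0.06]}
    - {"dp": [0.3,0.45,0.28],"rot": [0,0,0.09]}
    - {"dp": [0.4,0.6,0.28],"rot": [0,0,0.12]}
    - {"dp": [0.5,0.75,0.28],"rot": [0,0,0.15]}
    - {"dp": [0.58,0.82,0.28],"rot": [0,0,0.18]}
    - {"dp": [0.58,0.82,0.28],"rot": [0,0,0.2]}
    - {"dp": [0.58,0.82,0.28],"rot": [0,0,0.2]}
    - {"dp": [0.58,0.82,0.28],"rot": [0,0,0.2]}
    - {"dp": [0.58,0.82,0.28],"rot": [0,0,0.2]}
  fingers: -1

```text
clock: 1.15
tcp_pos: [0.3138, -0.3972, 0.3011]
ee_rot: [-2.828, -1.367, 0.001]
ft_force: [-0.8, 0.5, 0.1]
grip_width: 0.0854
finger_force: 0.0
```

step_arm:
  series:
    - {"dp": [0.1,0.14,0],"rot": [0,0,0.03]}
    - {"dp": [0.2,0.28,0],"rot": [0,0,0.06]}
    - {"dp": [0.3,0.42,0],"rot": [0,0,0.09]}
    - {"dp": [0.4,0.56,0],"rot": [0,0,0.12]}
    - {"dp": [0.5,0.7,0],"rot": [0,0,0.15]}
    - {"dp": [0.58,0.82,0],"rot": [0,0,0.18]}
    - {"dp": [0.58,0.82,0],"rot": [0,0,0.185]}
    - {"dp": [0.58,0.82,0],"rot": [0,0,0.185]}
    - {"dp": [0.58,0.82,0],"rot": [0,0,0.185]}
    - {"dp": [0.58,0.82,0],"rot": [0,0,0.185]}

```text
clock: 2.15
tcp_pos: [0.4587, -0.1933, 0.3011]
ee_rot: [-2.319, -2.119, 0.002]
ft_force: [-0.2, 0.3, 0.4]
grip_width: 0.0858
finger_force: 0.0
```

```bash
python3 - <<'E'
from h import *
o=manip.observe(); print(o["clock"],o["tcp_pos"],o["qpos"].round(2)); T=R.from_rotvec(o["ee_rot"]).as_matrix(); print(T.round(3))
c=cam("wrist"); print(c[1],c[2].round(3)); im=vision.capture("wrist"); cv2.imwrite("pics/w1.png",im[:,:,::-1])
E
```

```text
2.15 [ 0.4587042  -0.193255    0.30112293] [ 0.68  0.47 -0.58  1.83  0.32  0.93 -0.13]
[[ 0.09   0.996 -0.001]
 [ 0.996 -0.09  -0.001]
 [-0.001 -0.001 -1.   ]]
[ 0.46551027 -0.12348745  0.44368756] [[ 0.996  0.086  0.026]
 [-0.09   0.956  0.279]
 [-0.001 -0.281  0.96 ]]
```

View pics/w1.png

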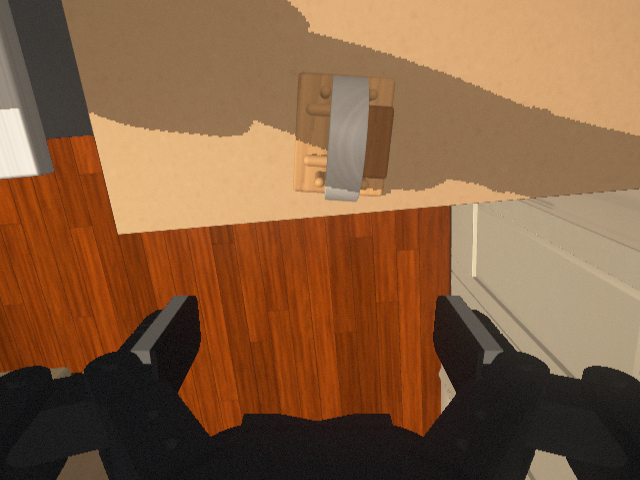

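The wrist view shows the board corners at (300,73), (394,79), (383,195) and (294,190). The lid strip spans columns 330–368 around row 145.

```bash
python3 - <<'E'
from h import *
c=cam("wrist")
q=unproj(c,[[300,73],[394,79],[383,195],[294,190]],.012); print(q.round(4), q.mean(0)); 
print(np.degrees([np.arctan2(*(q[1]-q[0])[1::-1]),np.arctan2(*(q[2]-q[3])[1::-1]),-np.arctan2(*(q[0]-q[3])[:2]),-np.arctan2(*(q[1]-q[2])[:2])]))
print(unproj(c,[[329,140],[368,143]],.129))
# wrist check of lid model
def lid(C,z,off): 
    z=np.array(z);y=np.array([-z[1],z[0],0]);x=np.array([0,0,1.])
    a=np.linspace(0,2*np.pi,25)
    return np.array(C)+off*z+.055*(np.cos(a)[:,None]*y+np.sin(a)[:,None]*x)
im=cv2.imread("pics/w1.png"); 
m=cv2.cvtColor(im,cv2.COLOR_BGR2HSV); g=((m[:,:,1]<40)&(m[:,:,2]>90)).astype(np.uint8); n,l,s,cc=cv2.connectedComponentsWithStats(g[50:230,280:420]); k=1+np.argmax(s[1:,4]); print(s[k]+[280,50,0,0,0])
for r in range(85,200,15):
    xs=np.where(l[r-50]==k)[0]+280; print(r,xs.min(),xs.max())
C=q.mean(0); C[2]=.074
for psi in (-.09,-.07):
    z=[np.cos(psi),np.sin(psi),0]
    for off in(-.015,.015):
        p=proj(c,lid(C,z,off)); print(psi,off,p.min(0),p.max(0),p[6])
E
```

```text
[[ 0.4524 -0.0819  0.012 ]
 [ 0.5473 -0.0961  0.012 ]
 [ 0.531  -0.2153  0.012 ]
 [ 0.4336 -0.2009  0.012 ]] [ 0.49105507 -0.14854239  0.012     ]
[-8.55431722 -8.39281575 -8.94658516 -7.79494206]
[[ 0.47342469 -0.14331978  0.129     ]
 [ 0.50339317 -0.14829901  0.129     ]]
[345 119  20  26 137]Traceback (most recent call last):
  File "<stdin>", line 14, in <module>
    return umr_minimum(a, axis, None, out, keepdims, initial, where)
ValueError: zero-size array to reduction operation minimum which has no identity
```

step_arm:
  series:
    - {"dp": [0.06,0.09,0],"rot": [0,0,-0.009]}
    - {"dp": [0.12,0.18,-0.1],"rot": [0,0,-0.018]}
    - {"dp": [0.12,0.18,-0.22],"rot": [0,0,-0.018]}
    - {"dp": [0.12,0.18,-0.34],"rot": [0,0,-0.018]}
    - {"dp": [0.12,0.18,-0.46],"rot": [0,0,-0.018]}
    - {"dp": [0.12,0.18,-0.58],"rot": [0,0,-0.018]}
    - {"dp": [0.12,0.18,-0.68],"rot": [0,0,-0.018]}
    - {"dp": [0.12,0.18,-0.76],"rot": [0,0,-0.018]}
    - {"dp": [0.12,0.18,-0.81],"rot": [0,0,-0.018]}
    - {"dp": [0.12,0.18,-0.81],"rot": [0,0,-0.018]}

```text
clock: 3.2
tcp_pos: [0.4883, -0.1473, 0.0974]
ee_rot: [-2.374, -2.054, 0.004]
ft_force: [-0.7, -0.4, 0.8]
grip_width: 0.0855
finger_force: 0.0
```

step_arm:
  series:
    - {"dp": [0,0,0],"rot": [0,0,0]}
    - {"dp": [0,0,0],"rot": [0,0,0]}
    - {"dp": [0,0,0],"rot": [0,0,0]}
    - {"dp": [0,0,0],"rot": [0,0,0]}
    - {"dp": [0,0,0],"rot": [0,0,0]}
    - {"dp": [0,0,0],"rot": [0,0,0]}
    - {"dp": [0,0,0],"rot": [0,0,0]}
    - {"dp": [0,0,0],"rot": [0,0,0]}
    - {"dp": [0,0,0],"rot": [0,0,0]}
    - {"dp": [0,0,0],"rot": [0,0,0]}
  fingers: 1
  grip_force: 50

```text
clock: 4.2
tcp_pos: [0.4902, -0.1467, 0.0995]
ee_rot: [2.374, 2.056, 0.001]
ft_force: [-0.2, -0.4, 5.9]
grip_width: 0.0289
finger_force: 49.1
```

step_arm:
  series:
    - {"dp": [0,0,0.06],"rot": [0,0,0]}
    - {"dp": [0,0,0.16],"rot": [0,0,0]}
    - {"dp": [0,0,0.28],"rot": [0,0,0]}
    - {"dp": [0,0,0.4],"rot": [0,0,0]}
    - {"dp": [0,0.1,0.52],"rot": [0,0,0]}
    - {"dp": [0,0.22,0.6],"rot": [-0.007,-0.05,0]}
    - {"dp": [0,0.34,0.6],"rot": [-0.013,-0.09,0]}
    - {"dp": [-0.02,0.46,0.6],"rot": [-0.019,-0.13,0]}
    - {"dp": [-0.04,0.58,0.6],"rot": [-0.025,-0.17,0]}
    - {"dp": [-0.04,0.66,0.6],"rot": [-0.031,-0.21,0]}

```text
clock: 5.2
tcp_pos: [0.4829, -0.0569, 0.2437]
ee_rot: [2.126, 1.818, 0.265]
ft_force: [0.8, -1.0, -2.4]
grip_width: 0.0292
finger_force: 50.3
```

step_arm:
  series:
    - {"dp": [0,0,0],"rot": [-0.005,-0.037,0]}
    - {"dp": [0,0,-0.06],"rot": [-0.005,-0.037,0]}
    - {"dp": [0,0,-0.14],"rot": [-0.005,-0.037,0]}
    - {"dp": [0,0,-0.22],"rot": [-0.005,-0.037,0]}
    - {"dp": [0,0,-0.3],"rot": [-0.005,-0.037,0]}
    - {"dp": [0,0,-0.38],"rot": [-0.005,-0.037,0]}
    - {"dp": [0,0,-0.46],"rot": [-0.005,-0.037,0]}
    - {"dp": [0,0,-0.52],"rot": [-0.005,-0.037,0]}
    - {"dp": [0,0,-0.56],"rot": [-0.005,-0.037,0]}
    - {"dp": [0,0,-0.56],"rot": [-0.005,-0.037,0]}

```text
clock: 6.2
tcp_pos: [0.4821, -0.0553, 0.1017]
ee_rot: [2.062, 1.756, 0.366]
ft_force: [-2.3, 3.9, -3.8]
grip_width: 0.029
finger_force: 49.3
```

```bash
python3 - <<'E'
from h import *
o=manip.observe(); print(o["clock"],o["tcp_pos"],o["qpos"].round(2),o["ft_force"]); T=R.from_rotvec(o["ee_rot"]).as_matrix(); print(T.round(3))
a=vision.capture("scene")[:,:,::-1][150:390,240:500]; b=vision.capture("wrist")[:,:,::-1]
a=cv2.resize(a,None,fx=1.5,fy=1.5); cv2.imwrite("pics/t1.png",np.hstack([a,cv2.resize(b,(400,360))]))
E
```

```text
6.2 [ 0.48206486 -0.05525817  0.10171058] [ 0.24  0.86 -0.61  2.54  2.31  0.89 -2.61] [-2.3310654   3.87560211 -3.77063086]
[[ 0.174  0.876  0.449]
 [ 0.983 -0.126 -0.135]
 [-0.061  0.465 -0.883]]
```

View pics/t1.png

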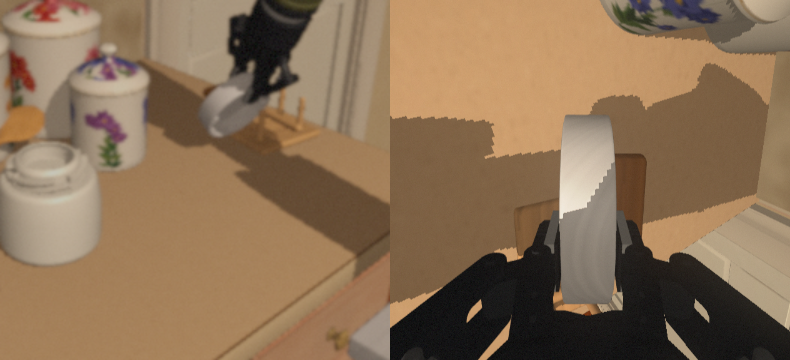

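The lid is held tilted 28° and shown at about (235,105) in the left panel. The wrist has flipped to its joint limits (q4 2.54, q7 -2.61), so the tool can't point forward here. I'll go upright, turn the lid about the vertical so the handle points left, and tilt sideways instead.

step_arm:
  series:
    - {"dp": [0.04,0,0.1],"rot": [0,0,0]}
    - {"dp": [0.08,0,0.2],"rot": [0.003,0.02,0]}
    - {"dp": [0.12,0,0.3],"rot": [0.006,0.04,0]}
    - {"dp": [0.14,0.02,0.4],"rot": [0.009,0.06,0]}
    - {"dp": [0.14,0.04,0.5],"rot": [0.012,0.08,0]}
    - {"dp": [0.14,0.06,0.6],"rot": [0.015,0.1,0]}
    - {"dp": [0.14,0.08,0.65],"rot": [0.018,0.12,0]}
    - {"dp": [0.14,0.1,0.65],"rot": [0.021,0.14,0]}
    - {"dp": [0.14,0.12,0.65],"rot": [0.023,0.153,0]}
    - {"dp": [0.14,0.12,0.65],"rot": [0.023,0.153,0]}

```text
clock: 7.3
tcp_pos: [0.5195, -0.0253, 0.27]
ee_rot: [2.338, 2.026, -0.075]
ft_force: [1.6, -0.6, -2.8]
grip_width: 0.0286
finger_force: 51.6
```

```bash
python3 - <<'E'
from h import *
o=manip.observe(); print(o["clock"],o["tcp_pos"],o["qpos"].round(2),o["ft_force"],o["grip_width"]); T=R.from_rotvec(o["ee_rot"]).as_matrix(); print(T.round(3))
E
```

```text
7.3 [ 0.5195037  -0.02528129  0.27001234] [ 0.31  0.56 -0.63  1.81  0.48  0.94 -0.69] [ 1.58712469 -0.62144208 -2.78144064] 0.02860370875284207
[[ 0.142  0.99  -0.006]
 [ 0.988 -0.142 -0.067]
 [-0.067  0.004 -0.998]]
```

step_arm:
  series:
    - {"dp": [-0.02,0.01,0],"rot": [0,0,0.045]}
    - {"dp": [-0.04,0.02,0],"rot": [0,0,0.09]}
    - {"dp": [-0.06,0.04,0],"rot": [0,0,0.135]}
    - {"dp": [-0.08,0.05,0],"rot": [0,0,0.18]}
    - {"dp": [-0.1,0.06,0],"rot": [0,0,0.225]}
    - {"dp": [-0.12,0.07,0],"rot": [0,0,0.27]}
    - {"dp": [-0.14,0.08,0],"rot": [0,0,0.315]}
    - {"dp": [-0.16,0.08,0],"rot": [0,0,0.36]}
    - {"dp": [-0.16,0.08,0],"rot": [0,0,0.405]}
    - {"dp": [-0.16,0.08,0],"rot": [0,0,0.45]}

```text
clock: 8.3
tcp_pos: [0.4784, -0.0092, 0.2668]
ee_rot: [0.455, 3.036, -0.015]
ft_force: [-0.4, 0.1, -1.8]
grip_width: 0.0287
finger_force: 51.6
```

```bash
cat > st.py <<'E'
from h import *
o=manip.observe(); print(o["clock"],o["tcp_pos"].round(4),o["qpos"].round(2),o["ft_force"].round(1),o["grip_width"]); T=R.from_rotvec(o["ee_rot"]).as_matrix(); print(T.round(3))
E
python3 - <<'E'
from st import *
# desired: handle dir h (yaw phi), tilt; lid z = tool y
for phi in (82,95):
  for tilt in (20,45):
    h=np.array([np.cos(np.radians(phi)),np.sin(np.radians(phi)),0]); t=np.radians(tilt); u=np.array([0,0,1])
    ty=np.cos(t)*h+np.sin(t)*u; tz=np.sin(t)*h-np.cos(t)*u; D=np.c_[np.cross(ty,tz),ty,tz]
    print(phi,tilt,((R.from_matrix(D@T.T)).as_rotvec()/np.pi).round(3))
E
```

```text
8.3 [ 0.4784 -0.0092  0.2668] [ 0.57  0.59 -1.05  1.99  0.72  0.91  0.41] [-0.4  0.1 -1.8] 0.02872769213832163
[[-0.954  0.293  0.069]
 [ 0.293  0.956 -0.02 ]
 [-0.072  0.001 -0.997]]
82 20 [ 0.113 -0.002  0.054]
82 45 [ 0.249 -0.033  0.057]
95 20 [0.113 0.011 0.125]
95 45 [ 0.252 -0.005  0.125]
```

step_arm:
  series:
    - {"dp": [-0.02,0.02,0],"rot": [0.034,0,0.016]}
    - {"dp": [-0.04,0.04,0],"rot": [0.068,0,0.033]}
    - {"dp": [-0.06,0.06,0],"rot": [0.1,-0.001,0.05]}
    - {"dp": [-0.08,0.08,0],"rot": [0.134,-0.002,0.067]}
    - {"dp": [-0.1,0.1,0],"rot": [0.168,-0.003,0.083]}
    - {"dp": [-0.1,0.12,0],"rot": [0.2,-0.004,0.1]}
    - {"dp": [-0.1,0.14,0],"rot": [0.235,-0.005,0.116]}
    - {"dp": [-0.1,0.16,0],"rot": [0.252,-0.005,0.125]}
    - {"dp": [-0.1,0.16,0],"rot": [0.252,-0.005,0.125]}
    - {"dp": [-0.1,0.16,0],"rot": [0.252,-0.005,0.125]}

```text
clock: 9.3
tcp_pos: [0.4538, 0.0318, 0.266]
ee_rot: [0.117, -2.868, -1.188]
ft_force: [-0.3, 0.4, -1.4]
grip_width: 0.0289
finger_force: 51.4
```

```bash
python3 st.py
```

```text
9.3 [0.4538 0.0318 0.266 ] [ 1.02  1.07 -1.44  1.93  0.36  0.87  1.22] [-0.3  0.4 -1.4] 0.028872730416543986
[[-0.997 -0.056 -0.062]
 [-0.083  0.705  0.704]
 [ 0.004  0.707 -0.707]]
```

step_arm:
  series:
    - {"dp": [0,0,-0.06],"rot": [0,0,0]}
    - {"dp": [0,0,-0.14],"rot": [0,0,0]}
    - {"dp": [0,0,-0.24],"rot": [0,0,0]}
    - {"dp": [0,0,-0.34],"rot": [0,0,0]}
    - {"dp": [0,0,-0.44],"rot": [0,0,0]}
    - {"dp": [0,0,-0.54],"rot": [0,0,0]}
    - {"dp": [0,0,-0.62],"rot": [0,0,0]}
    - {"dp": [0,0,-0.68],"rot": [0,0,0]}
    - {"dp": [0,0,-0.72],"rot": [0,0,0]}
    - {"dp": [0,0,-0.74],"rot": [0,0,0]}

```text
clock: 10.3
tcp_pos: [0.4541, 0.0323, 0.0808]
ee_rot: [0.119, -2.867, -1.192]
ft_force: [1.4, -0.1, -1.5]
grip_width: 0.029
finger_force: 51.5
```

```bash
python3 st.py
```

```text
10.3 [0.4541 0.0323 0.0808] [ 0.93  1.3  -1.17  1.99  0.62  0.62  1.26] [ 1.4 -0.1 -1.5] 0.02901503960281027
[[-0.996 -0.057 -0.061]
 [-0.084  0.703  0.706]
 [ 0.003  0.709 -0.705]]
```

step_arm:
  series:
    - {"dp": [0,0,-0.006],"rot": [0,0,0]}
    - {"dp": [0,0,-0.012],"rot": [0,0,0]}
    - {"dp": [0,0,-0.018],"rot": [0,0,0]}
    - {"dp": [0,0,-0.024],"rot": [0,0,0]}
    - {"dp": [0,0,-0.03],"rot": [0,0,0]}
    - {"dp": [0,0,-0.034],"rot": [0,0,0]}
    - {"dp": [0,0,-0.038],"rot": [0,0,0]}
    - {"dp": [0,0,-0.042],"rot": [0,0,0]}
    - {"dp": [0,0,-0.046],"rot": [0,0,0]}
    - {"dp": [0,0,-0.05],"rot": [0,0,0]}

```text
clock: 11.3
tcp_pos: [0.4541, 0.0323, 0.0688]
ee_rot: [0.119, -2.867, -1.192]
ft_force: [-0.1, -0.7, -2.4]
grip_width: 0.0292
finger_force: 51.5
```

step_arm:
  series:
    - {"dp": [0,0,-0.004],"rot": [0,0,0]}
    - {"dp": [0,0,-0.008],"rot": [0,0,0]}
    - {"dp": [0,0,-0.012],"rot": [0,0,0]}
    - {"dp": [0,0,-0.012],"rot": [0,0,0]}
    - {"dp": [0,0,-0.012],"rot": [0,0,0]}
    - {"dp": [0,0,-0.012],"rot": [0,0,0]}
    - {"dp": [0,0,-0.012],"rot": [0,0,0]}
    - {"dp": [0,0,-0.012],"rot": [0,0,0]}
    - {"dp": [0,0,-0.012],"rot": [0,0,0]}
    - {"dp": [0,0,-0.012],"rot": [0,0,0]}

```text
clock: 12.3
tcp_pos: [0.4548, 0.0328, 0.0678]
ee_rot: [0.119, -2.868, -1.195]
ft_force: [-1.5, -6.4, 9.3]
grip_width: 0.0291
finger_force: 53.8
```

```bash
python3 - <<'E'
from st import *
a=vision.capture("scene")[:,:,::-1][170:350,230:430]; b=vision.capture("top")[:,:,::-1][150:330,250:450]
cv2.imwrite("pics/t2.png",np.hstack([cv2.resize(a,None,fx=2,fy=2),cv2.resize(b,None,fx=2,fy=2)]))
E
```

```text
12.3 [0.4548 0.0328 0.0678] [ 0.93  1.32 -1.15  1.99  0.63  0.61  1.27] [-1.5 -6.4  9.3] 0.029130211891419316
[[-0.997 -0.058 -0.059]
 [-0.083  0.702  0.708]
 [ 0.001  0.71  -0.704]]
```

View pics/t2.png

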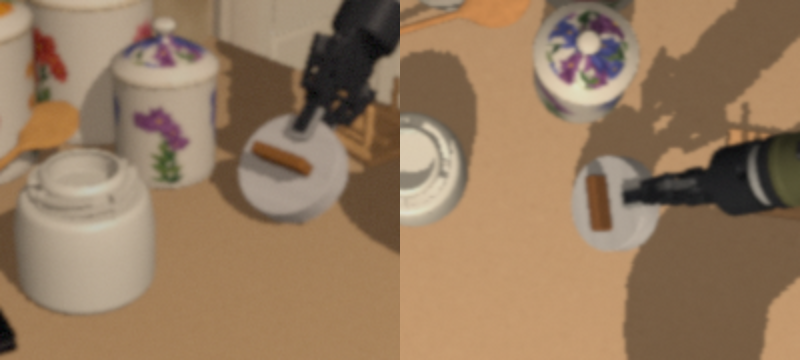

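The lid's lower edge is on the worktop at 45°, handle up. Its top face is at about (290,165) in the left panel and (615,205) in the right. I'm letting go and withdrawing along the tool axis.

step_arm:
  series:
    - {"dp": [0,0,0],"rot": [0,0,0]}
    - {"dp": [0,0,0],"rot": [0,0,0]}
    - {"dp": [0,0,0],"rot": [0,0,0]}
    - {"dp": [0,0,0],"rot": [0,0,0]}
    - {"dp": [0.005,-0.06,0.06],"rot": [0,0,0]}
    - {"dp": [0.01,-0.14,0.14],"rot": [0,0,0]}
    - {"dp": [0.015,-0.22,0.22],"rot": [0,0,0]}
    - {"dp": [0.02,-0.3,0.3],"rot": [0,0,0]}
    - {"dp": [0.025,-0.36,0.4],"rot": [0,0,0]}
    - {"dp": [0.025,-0.36,0.5],"rot": [0,0,0]}
  fingers: -0.5

```text
clock: 13.4
tcp_pos: [0.461, -0.0597, 0.1912]
ee_rot: [0.112, -2.868, -1.192]
ft_force: [1.2, -0.2, 0.2]
grip_width: 0.0638
finger_force: 0.0
```

```bash
python3 - <<'E'
from st import *
# target: tool vertical down, tool y along handle's short axis yaw 95 -> h
phi=np.radians(95);h=np.array([np.cos(phi),np.sin(phi),0]);tz=np.array([0,0,-1.]);D=np.c_[np.cross(h,tz),h,tz]
print((R.from_matrix(D@T.T).as_rotvec()/np.pi).round(3))
E
```

```text
13.4 [ 0.461  -0.0597  0.1912] [ 1.11  1.2  -1.35  1.83  0.44  0.98  1.39] [ 1.2 -0.2  0.2] 0.06384953635066015
[[-0.997 -0.054 -0.058]
 [-0.079  0.703  0.707]
 [ 0.003  0.709 -0.705]]
[-0.25  -0.022  0.003]
```

step_arm:
  series:
    - {"dp": [0,0.02,0.08],"rot": [-0.04,-0.004,0]}
    - {"dp": [0,0.06,0.16],"rot": [-0.08,-0.007,0]}
    - {"dp": [-0.01,0.1,0.24],"rot": [-0.12,-0.011,0.001]}
    - {"dp": [-0.02,0.15,0.24],"rot": [-0.16,-0.014,0.002]}
    - {"dp": [-0.03,0.2,0.24],"rot": [-0.2,-0.018,0.002]}
    - {"dp": [-0.04,0.26,0.24],"rot": [-0.25,-0.022,0.003]}
    - {"dp": [-0.04,0.32,0.24],"rot": [-0.25,-0.022,0.003]}
    - {"dp": [-0.04,0.32,0.24],"rot": [-0.25,-0.022,0.003]}
    - {"dp": [-0.04,0.32,0.24],"rot": [-0.25,-0.022,0.003]}
    - {"dp": [-0.04,0.32,0.24],"rot": [-0.25,-0.022,0.003]}

```text
clock: 14.4
tcp_pos: [0.4501, 0.0206, 0.2502]
ee_rot: [0.139, -3.134, 0.001]
ft_force: [0.6, -0.9, 0.4]
grip_width: 0.064
finger_force: 0.0
```

```bash
python3 - <<'E'
from st import *
c=cam("wrist");print(c[1].round(4),c[2].round(3)); b=vision.capture("wrist")[:,:,::-1]
cv2.imwrite("pics/w2.png",b)
E
```

```text
14.4 [0.4501 0.0206 0.2502] [ 0.51  0.62 -1.06  2.02  0.68  0.92  0.74] [ 0.6 -0.9  0.4] 0.06404456466679498
[[-0.996 -0.089 -0.004]
 [-0.089  0.996 -0.001]
 [ 0.004 -0.001 -1.   ]]
[0.3805 0.0137 0.3932] [[-0.089 -0.958 -0.274]
 [ 0.996 -0.086 -0.023]
 [-0.002 -0.274  0.962]]
```

View pics/w2.png

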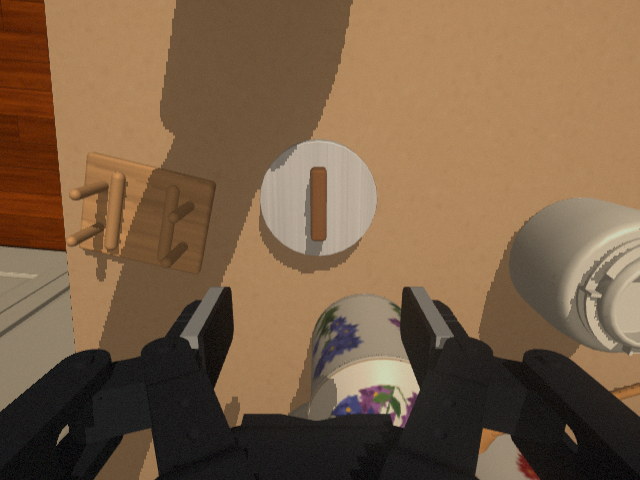

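The lid lies flat with its face centre at (319,198). The bar runs from (318,167) to (318,241), so it's aligned with the tool. The jar is at the right edge, around (640,290).

```bash
python3 - <<'E'
from st import *
c=cam("wrist"); im=cv2.imread("pics/w2.png"); hsv=cv2.cvtColor(im,cv2.COLOR_BGR2HSV)
roi=np.zeros(im.shape[:2],np.uint8); roi[150:260,275:365]=1
g=cv2.cvtColor(im,cv2.COLOR_BGR2GRAY); m=((hsv[:,:,1]>110)*roi).astype(np.uint8)
n,l,s,cc=cv2.connectedComponentsWithStats(m); ks=[k for k in range(1,n) if abs(cc[k][0]-318)<15 and abs(cc[k][1]-204)<20]
k=max(ks,key=lambda k:s[k,4]); print(s[k],cc[k])
pts=np.argwhere(l==k)[:,::-1].astype(np.float32); r=cv2.minAreaRect(pts); box=cv2.boxPoints(r); print(r)
q=unproj(c,box,.056); print(q.round(4),q.mean(0)); 
e=[q[i]-q[(i+1)%4] for i in range(4)]; print([ (np.linalg.norm(v).round(4),np.degrees(np.arctan2(v[1],v[0])).round(1)) for v in e])
print("face ctr",unproj(c,[[319,198]],.03))
E
```

```text
14.45 [0.4501 0.0205 0.2502] [ 0.51  0.62 -1.06  2.02  0.68  0.92  0.74] [-0.2  0.6  0.6] 0.06424025834181886
[[-0.996 -0.088 -0.004]
 [-0.088  0.996 -0.001]
 [ 0.004 -0.    -1.   ]]
[ 311  167   15   74 1094] [317.99817185 203.49817185]
((318.0, 203.5), (73.0, 14.0), 90.0)
[[0.4217 0.012  0.056 ]
 [0.4207 0.0238 0.056 ]
 [0.485  0.0299 0.056 ]
 [0.4861 0.0175 0.056 ]] [0.45335903 0.02081197 0.056     ]
[(np.float64(0.0118), np.float64(-84.9)), (np.float64(0.0646), np.float64(-174.6)), (np.float64(0.0125), np.float64(95.1)), (np.float64(0.0646), np.float64(4.9))]
face ctr [[0.45279964 0.02174957 0.03      ]]
```

step_arm:
  series:
    - {"dp": [0.02,0.1,0],"rot": [0,0,0]}
    - {"dp": [0.04,0.22,0],"rot": [0,0,0]}
    - {"dp": [0.06,0.34,0],"rot": [0,0,0]}
    - {"dp": [0.08,0.48,0],"rot": [0,0,0]}
    - {"dp": [0.1,0.62,0],"rot": [0,0,0]}
    - {"dp": [0.12,0.76,0],"rot": [0,0,0]}
    - {"dp": [0.14,0.88,0],"rot": [0,0,0]}
    - {"dp": [0.16,0.96,0],"rot": [0,0,0]}
    - {"dp": [0.16,1,0],"rot": [0,0,0]}
    - {"dp": [0.16,1,0],"rot": [0,0,0]}

```text
clock: 15.45
tcp_pos: [0.4903, 0.2724, 0.2504]
ee_rot: [0.143, -3.135, -0.0]
ft_force: [-0.0, -0.0, 0.3]
grip_width: 0.0638
finger_force: 0.0
```

```bash
python3 - <<'E'
from st import *
import pickle
c=cam("wrist"); b=vision.capture("wrist")[:,:,::-1].copy(); pickle.dump(c,open("c3.pkl","wb")); cv2.imwrite("pics/w3raw.png",b)
for z,r in((.1195,.036),(.095,.064)):
    a=np.linspace(0,2*np.pi,60); P=np.c_[.492+r*np.cos(a),.281+r*np.sin(a),0*a+z]
    for u,v in proj(c,P): cv2.circle(b,(int(round(u)),int(round(v))),0,(0,0,255),-1)
cv2.imwrite("pics/w3.png",cv2.resize(b[60:340,150:500],None,fx=2,fy=2))
E
```

```text
15.45 [0.4903 0.2724 0.2504] [-0.05  0.74 -0.97  1.71  0.68  1.07  0.41] [-0.  -0.   0.3] 0.06382648093077242
[[-0.996 -0.091 -0.004]
 [-0.091  0.996  0.   ]
 [ 0.004  0.    -1.   ]]
```

View pics/w3.png

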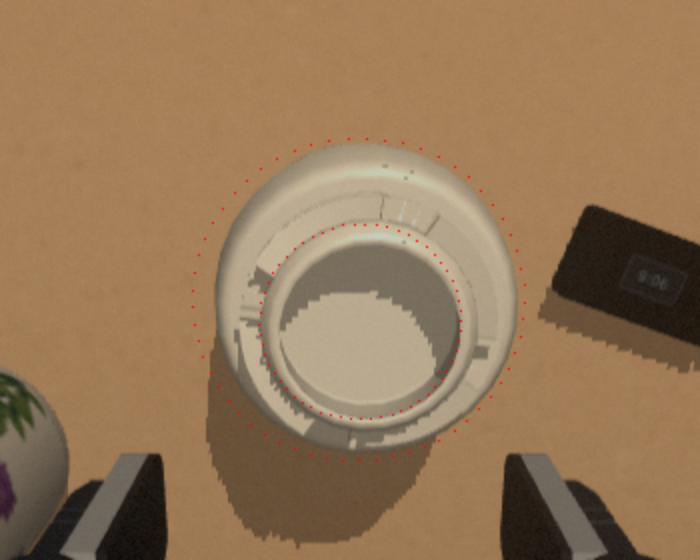

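The jar rim's inner edge runs from 282 to 460 across and 243 to 404 down, with its centre at (371,323) in the crop. That puts the jar axis about 3 mm in +y of my drawn guess, at (0.4925, 0.284). Thread ends are visible at (255,275), (350,440), (480,350) and (425,215). I'm going back for the lid.

step_arm:
  series:
    - {"dp": [-0.02,-0.12,0],"rot": [0,0,0]}
    - {"dp": [-0.04,-0.26,0],"rot": [0,0,0]}
    - {"dp": [-0.06,-0.4,0],"rot": [0,0,0]}
    - {"dp": [-0.08,-0.54,0],"rot": [0,0,0]}
    - {"dp": [-0.1,-0.68,0],"rot": [0,0,0]}
    - {"dp": [-0.12,-0.82,0],"rot": [0,0,0]}
    - {"dp": [-0.14,-0.94,-0.1],"rot": [0,0,0]}
    - {"dp": [-0.148,-1,-0.22],"rot": [0,0,0]}
    - {"dp": [-0.148,-1,-0.34],"rot": [0,0,0]}
    - {"dp": [-0.148,-1,-0.4],"rot": [0,0,0]}

```text
clock: 16.5
tcp_pos: [0.4513, 0.0187, 0.1489]
ee_rot: [0.137, -3.132, 0.004]
ft_force: [-0.5, -0.8, 0.4]
grip_width: 0.0639
finger_force: 0.0
```

step_arm:
  series:
    - {"dp": [0,-0.006,-0.08],"rot": [0,0,0]}
    - {"dp": [0,-0.006,-0.18],"rot": [0,0,0]}
    - {"dp": [0,-0.006,-0.28],"rot": [0,0,0]}
    - {"dp": [0,-0.006,-0.36],"rot": [0,0,0]}
    - {"dp": [0,-0.006,-0.42],"rot": [0,0,0]}
    - {"dp": [0,-0.006,-0.45],"rot": [0,0,0]}
    - {"dp": [0,-0.006,-0.464],"rot": [0,0,0]}
    - {"dp": [0,-0.006,-0.464],"rot": [0,0,0]}
    - {"dp": [0,-0.006,-0.464],"rot": [0,0,0]}
    - {"dp": [0,-0.006,-0.464],"rot": [0,0,0]}

```text
clock: 17.5
tcp_pos: [0.4536, 0.0206, 0.0354]
ee_rot: [0.143, -3.137, 0.001]
ft_force: [-0.6, -0.2, 0.1]
grip_width: 0.0639
finger_force: 0.0
```

step_arm:
  series:
    - {"dp": [0,0,0],"rot": [0,0,0]}
    - {"dp": [0,0,0],"rot": [0,0,0]}
    - {"dp": [0,0,0],"rot": [0,0,0]}
    - {"dp": [0,0,0],"rot": [0,0,0]}
    - {"dp": [0,0,0],"rot": [0,0,0]}
    - {"dp": [0,0,0],"rot": [0,0,0]}
    - {"dp": [0,0,0],"rot": [0,0,0]}
    - {"dp": [0,0,0],"rot": [0,0,0]}
    - {"dp": [0,0,0],"rot": [0,0,0]}
    - {"dp": [0,0,0],"rot": [0,0,0]}
  fingers: 1
  grip_force: 40

```text
clock: 18.5
tcp_pos: [0.4534, 0.021, 0.0351]
ee_rot: [0.144, -3.136, 0.0]
ft_force: [-1.3, 0.5, 5.4]
grip_width: 0.0133
finger_force: 39.9
```

```bash
python3 st.py
```

```text
18.5 [0.4534 0.021  0.0351] [ 0.25  0.94 -0.67  2.19  1.35  0.54  0.17] [-1.3  0.5  5.4] 0.013336502933478003
[[-0.996 -0.092 -0.002]
 [-0.092  0.996 -0.   ]
 [ 0.002 -0.    -1.   ]]
```

step_arm:
  series:
    - {"dp": [0,0,0.06],"rot": [0,0,0]}
    - {"dp": [0,0,0.16],"rot": [0,0,0]}
    - {"dp": [0,0,0.28],"rot": [0,0,0]}
    - {"dp": [0,0,0.4],"rot": [0,0,0]}
    - {"dp": [0,0,0.52],"rot": [0,0,0]}
    - {"dp": [0,0.08,0.62],"rot": [0,0,0]}
    - {"dp": [0,0.2,0.66],"rot": [0,0,0]}
    - {"dp": [0,0.32,0.66],"rot": [0,0,0]}
    - {"dp": [0,0.44,0.66],"rot": [0,0,0]}
    - {"dp": [0,0.55,0.66],"rot": [0,0,0]}

```text
clock: 19.5
tcp_pos: [0.453, 0.1593, 0.1996]
ee_rot: [0.144, -3.135, 0.001]
ft_force: [0.9, -0.2, -1.9]
grip_width: 0.0132
finger_force: 39.2
```

step_arm:
  series:
    - {"dp": [0.02,0.1,0],"rot": [0,0,0]}
    - {"dp": [0.05,0.2,0],"rot": [0,0,0]}
    - {"dp": [0.08,0.3,0],"rot": [0,0,0]}
    - {"dp": [0.12,0.4,0],"rot": [0,0,0]}
    - {"dp": [0.156,0.47,0],"rot": [0,0,0]}
    - {"dp": [0.156,0.5,0],"rot": [0,0,0]}
    - {"dp": [0.156,0.5,0],"rot": [0,0,0]}
    - {"dp": [0.156,0.5,0],"rot": [0,0,0]}
    - {"dp": [0.156,0.5,0],"rot": [0,0,0]}
    - {"dp": [0.156,0.5,0],"rot": [0,0,0]}

```text
clock: 20.5
tcp_pos: [0.4923, 0.2821, 0.1998]
ee_rot: [0.142, -3.136, 0.002]
ft_force: [0.1, 0.1, -3.2]
grip_width: 0.0132
finger_force: 39.2
```

```bash
python3 st.py; python3 - <<'E'
from h import *
import pickle
# refine jar: inner rim ellipse & body silhouette in stored raw picture
c=pickle.load(open("c3.pkl","rb"))
for z in(.115,.1195): print(z,unproj(c,[[150+371/2,60+323.5/2]],z))
E
```

```text
20.5 [0.4923 0.2821 0.1998] [-0.11  0.79 -0.9   1.75  0.74  0.97  0.36] [ 0.1  0.1 -3.2] 0.01317640344631178
[[-0.996 -0.091 -0.002]
 [-0.091  0.996 -0.002]
 [ 0.003 -0.001 -1.   ]]
0.115 [[0.49245552 0.28526594 0.115     ]]
0.1195 [[0.49129527 0.28494026 0.1195    ]]
```

step_arm:
  series:
    - {"dp": [0,0.01,-0.04],"rot": [0,0,0]}
    - {"dp": [0,0.01,-0.09],"rot": [0,0,0]}
    - {"dp": [0,0.01,-0.13],"rot": [0,0,0]}
    - {"dp": [0,0.01,-0.16],"rot": [0,0,0]}
    - {"dp": [0,0.01,-0.175],"rot": [0,0,0]}
    - {"dp": [0,0.01,-0.185],"rot": [0,0,0]}
    - {"dp": [0,0.01,-0.19],"rot": [0,0,0]}
    - {"dp": [0,0.01,-0.195],"rot": [0,0,0]}
    - {"dp": [0,0.01,-0.2],"rot": [0,0,0]}
    - {"dp": [0,0.01,-0.205],"rot": [0,0,0]}

```text
clock: 21.5
tcp_pos: [0.4925, 0.2859, 0.1488]
ee_rot: [0.144, -3.136, 0.0]
ft_force: [-0.8, 0.0, -1.4]
grip_width: 0.0133
finger_force: 39.2
```

step_arm:
  series:
    - {"dp": [0,0,-0.003],"rot": [0,0,0]}
    - {"dp": [0,0,-0.006],"rot": [0,0,0]}
    - {"dp": [0,0,-0.009],"rot": [0,0,0]}
    - {"dp": [0,0,-0.012],"rot": [0,0,0]}
    - {"dp": [0,0,-0.015],"rot": [0,0,0]}
    - {"dp": [0,0,-0.018],"rot": [0,0,0]}
    - {"dp": [0,0,-0.018],"rot": [0,0,0]}
    - {"dp": [0,0,-0.018],"rot": [0,0,0]}
    - {"dp": [0,0,-0.018],"rot": [0,0,0]}
    - {"dp": [0,0,-0.018],"rot": [0,0,0]}

```text
clock: 22.5
tcp_pos: [0.4926, 0.286, 0.1444]
ee_rot: [0.144, -3.137, 0.0]
ft_force: [1.5, -0.7, 4.9]
grip_width: 0.0132
finger_force: 39.9
```

```bash
python3 - <<'E'
from st import *
print(o["wrist_torque"])
E
```

```text
22.5 [0.4926 0.286  0.1444] [-0.14  0.86 -0.84  1.8   0.82  0.88  0.29] [ 1.5 -0.7  4.9] 0.01319486430281961
[[-0.996 -0.092 -0.002]
 [-0.092  0.996 -0.   ]
 [ 0.002 -0.    -1.   ]]
[-0.24353174 -0.1243274   0.094997  ]
```

The lid rests on the threads, about 29 mm above the shoulder. Now I'll loosen the fingers to about 17 mm and use the near end of the brown bar in the wrist picture as a height gauge.

step_arm:
  series:
    - {"dp": [0,0,0.006],"rot": [0,0,0]}
    - {"dp": [0,0,0.006],"rot": [0,0,0]}
    - {"dp": [0,0,0.006],"rot": [0,0,0]}
    - {"dp": [0,0,0.006],"rot": [0,0,0]}
    - {"dp": [0,0,0.006],"rot": [0,0,0]}
    - {"dp": [0,0,0.006],"rot": [0,0,0]}
    - {"dp": [0,0,0.006],"rot": [0,0,0]}
    - {"dp": [0,0,0.006],"rot": [0,0,0]}
    - {"dp": [0,0,0.006],"rot": [0,0,0]}
    - {"dp": [0,0,0.006],"rot": [0,0,0]}
  fingers: 0.6
  grip_force: 20

```text
clock: 23.5
tcp_pos: [0.4923, 0.2858, 0.1456]
ee_rot: [0.144, -3.136, 0.001]
ft_force: [0.4, 0.1, -0.2]
grip_width: 0.0169
finger_force: 0.0
```

```bash
cat > g.py <<'E'
from st import *
import sys
print("torque",o["wrist_torque"].round(2))
c=cam("wrist"); im=vision.capture("wrist")[:,:,::-1]; cv2.imwrite(f"pics/{sys.argv[1]}.png",im)
hsv=cv2.cvtColor(im,cv2.COLOR_BGR2HSV); m=((hsv[:,:,1]>110)&(hsv[:,:,2]>40)&(hsv[:,:,0]<20)).astype(np.uint8)
n,l,s,cc=cv2.connectedComponentsWithStats(m)
for k in range(1,n):
    if s[k,4]>150: print(s[k],cc[k].round(1))
E
python3 g.py g0
```

```text
23.5 [0.4923 0.2858 0.1456] [-0.14  0.86 -0.84  1.8   0.82  0.88  0.29] [ 0.4  0.1 -0.2] 0.016871117959037344
[[-0.996 -0.092 -0.002]
 [-0.092  0.996 -0.   ]
 [ 0.002 -0.    -1.   ]]
torque [0.03 0.01 0.  ]
[     0      0    640    445 167804] [335.7 151.9]
[ 294  226   43  177 6651] [315.7 313.1]
[142 395  28  33 374] [156.  410.5]
[464 395  28  34 381] [476.9 410.4]
[281 403  72  18 794] [316.9 411.6]
```

View pics/g0.png

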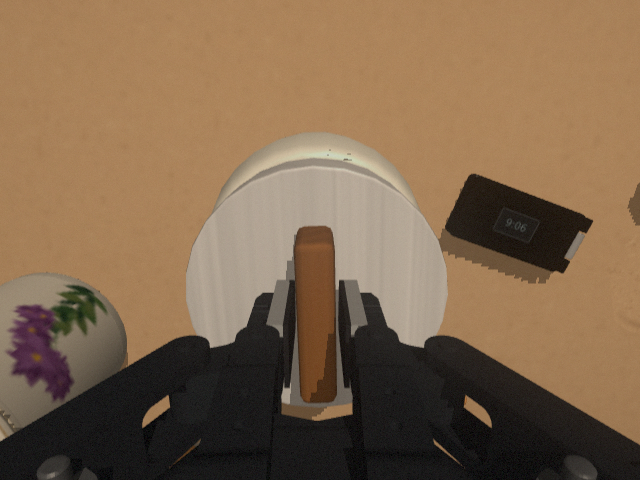

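The picture shows the lid level on the jar, with the bar blob from row 226 to 403 between loose fingers. I'm turning counter-clockwise in steps.

step_arm:
  series:
    - {"dp": [0,0,0],"rot": [0,0,0.02]}
    - {"dp": [0,0,0],"rot": [0,0,0.04]}
    - {"dp": [0,0,0],"rot": [0,0,0.06]}
    - {"dp": [0,0,0],"rot": [0,0,0.08]}
    - {"dp": [0,0,0],"rot": [0,0,0.1]}
    - {"dp": [0,0,0],"rot": [0,0,0.12]}
    - {"dp": [0,0,0],"rot": [0,0,0.14]}
    - {"dp": [0,0,0],"rot": [0,0,0.16]}
    - {"dp": [0,0,0],"rot": [0,0,0.16]}
    - {"dp": [0,0,0],"rot": [0,0,0.16]}

```text
clock: 24.55
tcp_pos: [0.4928, 0.2862, 0.1469]
ee_rot: [0.918, -3.004, 0.001]
ft_force: [-1.6, -2.9, 8.3]
grip_width: 0.0172
finger_force: 7.9
```

```bash
python3 g.py g1|tail -6
```

```text
[ 285  226   65  177 6716] [317.3 311.6]
[436 320  29  21 184] [448.5 330.5]
[464 394  28  34 381] [477.1 410.4]
[148 396  22  18 213] [160.4 405.8]
[281 403  72  18 835] [316.5 411.6]
[  0 425  26  17 167] [ 10.1 431.8]
```

step_arm:
  series:
    - {"dp": [0,0,0.012],"rot": [0,0,0.01]}
    - {"dp": [0,0,0.012],"rot": [0,0,0.03]}
    - {"dp": [0,0,0.012],"rot": [0,0,0.05]}
    - {"dp": [0,0,0.012],"rot": [0,0,0.07]}
    - {"dp": [0,0,0.012],"rot": [0,0,0.09]}
    - {"dp": [0,0,0.012],"rot": [0,0,0.11]}
    - {"dp": [0,0,0.012],"rot": [0,0,0.12]}
    - {"dp": [0,0,0.012],"rot": [0,0,0.12]}
    - {"dp": [0,0,0.012],"rot": [0,0,0.12]}
    - {"dp": [0,0,0.012],"rot": [0,0,0.12]}

```text
clock: 25.6
tcp_pos: [0.4932, 0.2864, 0.1504]
ee_rot: [-1.464, 2.779, -0.002]
ft_force: [0.2, -1.8, 9.2]
grip_width: 0.0173
finger_force: 13.7
```

```bash
python3 g.py g2|tail -6
```

```text
[     0      0    640    417 168154] [354.9 164.9]
[ 285  224   66  175 6541] [317.8 308.4]
[   3  358   60   55 1778] [ 33.4 383.8]
[142 395  28  33 376] [155.7 410.5]
[464 395  28  33 376] [476.9 410.3]
[ 281  400   72   21 1053] [316.6 410.1]
```

step_arm:
  series:
    - {"dp": [0,0,0],"rot": [0,0,0.02]}
    - {"dp": [0,0,0],"rot": [0,0,0.04]}
    - {"dp": [0,0,0],"rot": [0,0,0.06]}
    - {"dp": [0,0,0],"rot": [0,0,0.08]}
    - {"dp": [0,0,0],"rot": [0,0,0.1]}
    - {"dp": [0,0,0],"rot": [0,0,0.11]}
    - {"dp": [0,0,0],"rot": [0,0,0.11]}
    - {"dp": [0,0,0],"rot": [0,0,0.11]}
    - {"dp": [0,0,0],"rot": [0,0,0.11]}
    - {"dp": [0,0,0],"rot": [0,0,0.11]}

```text
clock: 26.65
tcp_pos: [0.493, 0.2856, 0.1485]
ee_rot: [1.921, -2.484, 0.004]
ft_force: [3.2, -0.5, 1.7]
grip_width: 0.0174
finger_force: 1.5
```

```bash
python3 g.py g3|tail -7
```

```text
[ 0.003 -0.001 -1.   ]]
torque [-0.1  -0.65 -0.06]
[     0      0    640    446 176599] [343.3 170. ]
[ 287  230   60  178 6781] [316.5 317.1]
[142 395  28  33 381] [156.  410.4]
[464 395  28  33 385] [477.2 410.6]
[281 407  62  14 500] [311.8 413.8]
```

```bash
cat > fit.py <<'E'
from h import *
import sys
from scipy.optimize import least_squares
# camera in tool frame from g-state (constant)
o=manip.observe(); T=R.from_rotvec(o["ee_rot"]).as_matrix(); K,t,M=cam("wrist")
ct=T.T@(t-o["tcp_pos"]); cM=T.T@M; c=(K,ct,cM)
def meas(n):
    im=cv2.imread(f"pics/{n}.png"); hsv=cv2.cvtColor(im,cv2.COLOR_BGR2HSV); b=((hsv[:,:,1]>110)&(hsv[:,:,2]>40)&(hsv[:,:,0]<20)).astype(np.uint8)
    k,l,s,cc=cv2.connectedComponentsWithStats(b); i=[j for j in range(1,k) if s[j,4]>3000 and abs(cc[j][0]-316)<10 and s[j,2]<120][0]
    # lid outline: left/right extremes + near edge from saturation
    sat=cv2.GaussianBlur(hsv[:,:,1],(3,3),0).astype(int); row=280
    lo=[r for r in range(0,316) if sat[row,r]<60]; g=cv2.GaussianBlur(im[:,:,1],(5,5),0).astype(int)
    e=[ (np.abs(np.diff(g[120:215,cx])).argmax()+120) for cx in range(280,360,8)]
    row_s=[(r,[x for x in range(150,300) if sat[r,x]<50][:1],[x for x in range(480,330,-1) if sat[r,x]<50][:1]) for r in (250,280,310)]
    return s[i,1],s[i,1]+s[i,3],np.median(e),row_s
def model(p,hz=0):  # p: shift along tool x, depth of face below TCP (tool z), tilt about tool y
    s,d,a=p; ca,sa=np.cos(a),np.sin(a)
    Q=np.array([[.032,0,0],[-.032,0,-.026],[.055,0,0]]); Q=np.c_[Q[:,0]*ca+Q[:,2]*sa,Q[:,1],-Q[:,0]*sa+Q[:,2]*ca]+[s,0,d]
    return proj(c,Q)[:,1]
for n in sys.argv[1:]:
    a,b,e,r=meas(n); y=np.array([a,b,e]); f=least_squares(lambda p:model(p)-y,[0,.005,0],x_scale=[.01,.01,.1])
    print(n,y,"shift_mm %.1f depth_mm %.1f tilt_deg %.1f"%(f.x[0]*1e3,f.x[1]*1e3,np.degrees(f.x[2])),r)
E
python3 fit.py g0 g1 g2 g3
```

```text
g0 [226.  403.  158.5] shift_mm 16.3 depth_mm -22.6 tilt_deg 33.6 [(250, [193], [439]), (280, [187], [445]), (310, [190], [443])]
g1 [226.  403.  158.5] shift_mm 16.3 depth_mm -22.6 tilt_deg 33.6 [(250, [191], [439]), (280, [186], [446]), (310, [188], [480])]
g2 [224.  399.  157.5] shift_mm 16.4 depth_mm -20.8 tilt_deg 33.7 [(250, [192], [438]), (280, [187], [443]), (310, [190], [441])]
g3 [230. 408. 161.] shift_mm 17.4 depth_mm -27.6 tilt_deg 35.4 [(250, [192], [439]), (280, [185], [445]), (310, [187], [444])]
```

step_arm:
  series:
    - {"dp": [0,0,0],"rot": [0,0,0.015]}
    - {"dp": [0,0,0],"rot": [0,0,0.03]}
    - {"dp": [0,0,0],"rot": [0,0,0.045]}
    - {"dp": [0,0,0],"rot": [0,0,0.06]}
    - {"dp": [0,0,0],"rot": [0,0,0.07]}
    - {"dp": [0,0,0],"rot": [0,0,0.07]}
    - {"dp": [0,0,0],"rot": [0,0,0.07]}
    - {"dp": [0,0,0],"rot": [0,0,0.07]}
    - {"dp": [0,0,0],"rot": [0,0,0.07]}
    - {"dp": [0,0,0],"rot": [0,0,0.07]}

```text
clock: 27.7
tcp_pos: [0.4922, 0.2855, 0.1485]
ee_rot: [2.182, -2.257, 0.004]
ft_force: [1.6, -2.7, 0.1]
grip_width: 0.0173
finger_force: 3.2
```

```bash
python3 g.py g4|tail -7; python3 fit.py g4
```

```text
[ 0.003 -0.    -1.   ]]
torque [-0.63 -0.37 -0.14]
[     0      0    640    437 185792] [330.3 167. ]
[ 290  223   58  168 6216] [316.8 304.1]
[281 392  20  25 379] [289.6 403.4]
[142 395  28  33 378] [156.  410.5]
[464 395  28  33 382] [477.1 410.6]
g4 [223. 391. 162.] shift_mm 11.9 depth_mm -8.5 tilt_deg 29.9 [(250, [192], [435]), (280, [188], [438]), (310, [193], [432])]
```

The bar blob shrank to 168 px, so the lid has dropped at least part way. I'll back off a few degrees to free the fingers.

step_arm:
  series:
    - {"dp": [0,0,0],"rot": [0,0,-0.01]}
    - {"dp": [0,0,0],"rot": [0,0,-0.02]}
    - {"dp": [0,0,0],"rot": [0,0,-0.03]}
    - {"dp": [0,0,0],"rot": [0,0,-0.03]}
    - {"dp": [0,0,0],"rot": [0,0,-0.03]}
    - {"dp": [0,0,0],"rot": [0,0,-0.03]}
    - {"dp": [0,0,0],"rot": [0,0,-0.03]}
    - {"dp": [0,0,0],"rot": [0,0,-0.03]}
    - {"dp": [0,0,0],"rot": [0,0,-0.03]}
    - {"dp": [0,0,0],"rot": [0,0,-0.03]}

```text
clock: 28.75
tcp_pos: [0.4924, 0.2858, 0.1486]
ee_rot: [2.073, -2.358, 0.003]
ft_force: [0.4, -0.6, -0.2]
grip_width: 0.0174
finger_force: 0.4
```

```bash
python3 g.py g5|tail -7; python3 fit.py g5
```

```text
[ 0.002 -0.    -1.   ]]
torque [-0.08 -0.14 -0.02]
[     0      0    640    445 182713] [335.8 168.1]
[ 293  218   46  169 6029] [314.7 301.9]
[281 390  38  31 900] [299.  404.5]
[142 395  28  33 382] [156.  410.4]
[464 395  28  33 375] [477.  410.5]
g5 [218.  387.  157.5] shift_mm 10.4 depth_mm -2.2 tilt_deg 26.2 [(250, [192], [434]), (280, [188], [437]), (310, [194], [431])]
```

```bash
cat >> fit.py <<'E'
z={"g0":.1456,"g2":.1504,"g3":.1485,"g4":.1485,"g5":.1486}
for n in sys.argv[1:]:
    a,b,e,r=meas(n); f=least_squares(lambda p:model([p[0],p[1],0])[:2]-[a,b],[0,.005],x_scale=[.01,.01])
    w=r[1][2][0]-r[1][1][0]; zt=z.get(n,o["tcp_pos"][2])
    print(n,(f.x*1e3).round(1),"face above shoulder-15:",(zt-f.x[1]-.095-.015)*1e3, "by width", w, (zt+ct[2]*-1-397*.11/w/.962-.095-.015)*1e3)
E
python3 fit.py g0 g2 g3 g4 g5|grep above
```

```text
g0 [-3.7 12.7] face above shoulder-15: 22.903892173788616 by width 258 2.2563336871380817
g2 [-3.3 14.5] face above shoulder-15: 25.861158254131947 by width 256 5.6817270254674455
g3 [-5.  11.6] face above shoulder-15: 26.9284454295136 by width 260 6.509792554013724
g4 [-4.6 20.9] face above shoulder-15: 17.62809960175267 by width 250 -0.4740551990648073
g5 [-2.3 20.3] face above shoulder-15: 18.274138819832654 by width 249 -1.1032923138440536
```

The drop from about 33 to 24 mm fits the thread start. I'm lowering the fingers and screwing clockwise.

step_arm:
  series:
    - {"dp": [0,0,-0.01],"rot": [0,0,0]}
    - {"dp": [0,0,-0.02],"rot": [0,0,0]}
    - {"dp": [0,0,-0.034],"rot": [0,0,-0.02]}
    - {"dp": [0,0,-0.034],"rot": [0,0,-0.04]}
    - {"dp": [0,0,-0.034],"rot": [0,0,-0.06]}
    - {"dp": [0,0,-0.034],"rot": [0,0,-0.08]}
    - {"dp": [0,0,-0.034],"rot": [0,0,-0.1]}
    - {"dp": [0,0,-0.034],"rot": [0,0,-0.12]}
    - {"dp": [0,0,-0.034],"rot": [0,0,-0.14]}
    - {"dp": [0,0,-0.034],"rot": [0,0,-0.14]}

```text
clock: 29.8
tcp_pos: [0.4928, 0.286, 0.1401]
ee_rot: [1.509, -2.754, 0.003]
ft_force: [2.4, 1.0, 0.0]
grip_width: 0.017
finger_force: 1.1
```

```bash
python3 g.py g6|grep -v "28  33"; python3 fit.py g6|grep above
```

```text
29.8 [0.4928 0.286  0.1401] [-0.06  0.95 -1.04  1.79  0.97  1.01  1.07] [2.4 1.  0. ] 0.01696267242409194
[[-0.538 -0.843 -0.   ]
 [-0.843  0.538 -0.002]
 [ 0.002 -0.001 -1.   ]]
torque [ 0.03 -0.51  0.07]
[     0      0    640    429 170301] [353.1 166.5]
[ 285  220   60  180 6815] [314.7 308.7]
[   0  362   48   56 1602] [ 20.8 387.9]
[465 395  27  32 361] [477.3 410.5]
[281 402  72  19 862] [317.1 411.4]
g6 [-0.9 10.6] face above shoulder-15: 19.47996331389447 by width 261 -1.2053921161718635
```

step_arm:
  series:
    - {"dp": [0,0,0],"rot": [0,0,-0.02]}
    - {"dp": [0,0,0],"rot": [0,0,-0.04]}
    - {"dp": [0,0,0],"rot": [0,0,-0.06]}
    - {"dp": [0,0,0],"rot": [0,0,-0.08]}
    - {"dp": [0,0,0],"rot": [0,0,-0.1]}
    - {"dp": [0,0,0],"rot": [0,0,-0.12]}
    - {"dp": [0,0,0],"rot": [0,0,-0.14]}
    - {"dp": [0,0,0],"rot": [0,0,-0.14]}
    - {"dp": [0,0,0],"rot": [0,0,-0.14]}
    - {"dp": [0,0,0],"rot": [0,0,-0.14]}

```text
clock: 30.85
tcp_pos: [0.4933, 0.2861, 0.1391]
ee_rot: [0.875, -3.016, 0.0]
ft_force: [6.3, 1.9, -8.0]
grip_width: 0.0172
finger_force: 9.1
```

```bash
python3 g.py g7|grep -v "28  33"; python3 fit.py g7|grep above
```

```text
30.85 [0.4933 0.2861 0.1391] [-0.09  0.91 -0.95  1.8   0.91  0.95  0.68] [ 6.3  1.9 -8. ] 0.01720106466567878
[[-0.845 -0.535 -0.001]
 [-0.535  0.845 -0.001]
 [ 0.001  0.    -1.   ]]
torque [ 0.5  -1.11  0.29]
[     0      0    640    445 174273] [328.9 162.1]
[ 282  221   66  179 6888] [314.4 307.4]
[437 314  46  39 339] [456.  332.5]
[142 395  28  28 297] [156.4 410.5]
[281 401  72  20 945] [316.6 410.8]
g7 [-1.9 11.3] face above shoulder-15: 17.79836062009697 by width 262 -1.5192036055629714
```

step_arm:
  series:
    - {"dp": [0.006,0.002,-0.006],"rot": [0,0,0]}
    - {"dp": [0.006,0.002,-0.01],"rot": [0,0,-0.015]}
    - {"dp": [0.006,0.002,-0.01],"rot": [0,0,-0.03]}
    - {"dp": [0.006,0.002,-0.01],"rot": [0,0,-0.045]}
    - {"dp": [0.006,0.002,-0.01],"rot": [0,0,-0.06]}
    - {"dp": [0.006,0.002,-0.01],"rot": [0,0,-0.075]}
    - {"dp": [0.006,0.002,-0.01],"rot": [0,0,-0.09]}
    - {"dp": [0.006,0.002,-0.01],"rot": [0,0,-0.1]}
    - {"dp": [0.006,0.002,-0.01],"rot": [0,0,-0.11]}
    - {"dp": [0.006,0.002,-0.01],"rot": [0,0,-0.11]}

```text
clock: 31.9
tcp_pos: [0.4934, 0.2863, 0.1375]
ee_rot: [0.34, -3.12, 0.001]
ft_force: [0.4, -0.1, -0.2]
grip_width: 0.017
finger_force: 0.1
```

```bash
python3 g.py g8|grep -v "28  33"; python3 fit.py g8|grep above
```

```text
31.9 [0.4934 0.2863 0.1375] [-0.13  0.89 -0.87  1.8   0.86  0.89  0.38] [ 0.4 -0.1 -0.2] 0.0169767814953773
[[-0.976 -0.216 -0.003]
 [-0.216  0.976 -0.001]
 [ 0.003 -0.    -1.   ]]
torque [-0.1  -0.03 -0.03]
[     0      0    640    445 167585] [335.6 152.6]
[ 286  222   59  177 6700] [315.2 308.5]
[ 281  400   72   21 1056] [316.9 409.8]
g8 [-3.1 12.9] face above shoulder-15: 14.734102462045207 by width 259 -5.040699875238156
```

step_arm:
  series:
    - {"dp": [0,0,-0.006],"rot": [0,0,-0.015]}
    - {"dp": [0,0,-0.01],"rot": [0,0,-0.03]}
    - {"dp": [0,0,-0.01],"rot": [0,0,-0.045]}
    - {"dp": [0,0,-0.01],"rot": [0,0,-0.06]}
    - {"dp": [0,0,-0.01],"rot": [0,0,-0.075]}
    - {"dp": [0,0,-0.01],"rot": [0,0,-0.09]}
    - {"dp": [0,0,-0.01],"rot": [0,0,-0.1]}
    - {"dp": [0,0,-0.01],"rot": [0,0,-0.11]}
    - {"dp": [0,0,-0.01],"rot": [0,0,-0.11]}
    - {"dp": [0,0,-0.01],"rot": [0,0,-0.11]}

```text
clock: 32.95
tcp_pos: [0.4944, 0.2861, 0.1358]
ee_rot: [-0.196, -3.135, 0.001]
ft_force: [1.3, -3.1, 6.4]
grip_width: 0.0175
finger_force: 32.6
```

```bash
python3 g.py g9|grep -v "28  33"; python3 fit.py g9|grep above
```

```text
32.95 [0.4944 0.2861 0.1358] [-0.17  0.86 -0.79  1.8   0.81  0.84  0.09] [ 1.3 -3.1  6.4] 0.017454700253738277
[[-0.992  0.125 -0.   ]
 [ 0.125  0.992 -0.001]
 [ 0.    -0.001 -1.   ]]
torque [-0.61 -0.26  0.78]
[     0      0    640    445 171373] [322.8 159.4]
[ 278  221   73  176 6719] [313.4 305. ]
[154 395  16  23 177] [162.5 405.9]
[ 281  399   72   22 1066] [316.4 409.4]
g9 [-3.2 13.8] face above shoulder-15: 12.048337988418604 by width 258 -7.533207772115788
```

step_arm:
  series:
    - {"dp": [0,0,0],"rot": [0,0,-0.01]}
    - {"dp": [0,0,0],"rot": [0,0,-0.02]}
    - {"dp": [0,0,0],"rot": [0,0,-0.03]}
    - {"dp": [0,0,0],"rot": [0,0,-0.03]}
    - {"dp": [0,0,0],"rot": [0,0,-0.03]}
    - {"dp": [0,0,0],"rot": [0,0,-0.03]}
    - {"dp": [0,0,0],"rot": [0,0,-0.03]}
    - {"dp": [0,0,0],"rot": [0,0,-0.03]}
    - {"dp": [0,0,0],"rot": [0,0,-0.03]}
    - {"dp": [0,0,0],"rot": [0,0,-0.03]}

```text
clock: 34.0
tcp_pos: [0.4944, 0.2861, 0.1359]
ee_rot: [0.334, 3.123, -0.002]
ft_force: [1.5, -4.6, 6.8]
grip_width: 0.0174
finger_force: 78.4
```

```bash
python3 g.py g10|grep -v "28  33"; python3 fit.py g10|grep above
python3 - <<'E'
import cv2,numpy as np
from scipy.spatial.transform import Rotation as R
for n in ("g8","g9","g10"):
    im=cv2.imread(f"pics/{n}.png"); hsv=cv2.cvtColor(im,cv2.COLOR_BGR2HSV); b=((hsv[:,:,1]>110)&(hsv[:,:,2]>40)&(hsv[:,:,0]<20)).astype(np.uint8)
    k,l,s,cc=cv2.connectedComponentsWithStats(b); i=[j for j in range(1,k) if s[j,4]>3000 and s[j,2]<120][0]
    print(n,cv2.minAreaRect(np.argwhere(l==i)[:,::-1].astype(np.float32)))
E
```

```text
34.0 [0.4944 0.2861 0.1359] [-0.18  0.85 -0.76  1.8   0.79  0.82  0.02] [ 1.5 -4.6  6.8] 0.017370646588508953
[[-0.977  0.211  0.001]
 [ 0.211  0.977 -0.001]
 [-0.001 -0.001 -1.   ]]
torque [-0.81 -0.42  2.46]
[     0      0    640    445 174347] [317.2 164.2]
[ 272  222   80  175 6624] [311.6 302.3]
[ 281  399   72   22 1101] [316.4 409.2]
g10 [-3.9 14.5] face above shoulder-15: 11.37618653218768 by width 259 -6.754817484182288
g8 ((314.585205078125, 310.1247253417969), (175.69219970703125, 41.209529876708984), 82.23483276367188)
g9 ((314.85296630859375, 309.41180419921875), (176.80844116210938, 43.17133712768555), 75.96376037597656)
g10 ((314.6656188964844, 309.4439392089844), (176.48818969726562, 45.27692413330078), 71.30101776123047)
```

The tool turned 5° further while the lid stayed put, and torque rose to 2.5 N m. That is a firm stop. I'll centre the fingers, open them, rise and check the height.

step_arm:
  series:
    - {"dp": [0,0,0],"rot": [0,0,0.02]}
    - {"dp": [0,0,0],"rot": [0,0,0.04]}
    - {"dp": [0,0,0],"rot": [0,0,0.06]}
    - {"dp": [0,0,0],"rot": [0,0,0.08]}
    - {"dp": [0,0,0],"rot": [0,0,0.08]}
    - {"dp": [0,0,0],"rot": [0,0,0.08]}
    - {"dp": [0,0,0],"rot": [0,0,0.08]}
    - {"dp": [0,0,0],"rot": [0,0,0.08]}
    - {"dp": [0,0,0],"rot": [0,0,0.08]}
    - {"dp": [0,0,0],"rot": [0,0,0.08]}

```text
clock: 35.05
tcp_pos: [0.4938, 0.2864, 0.1352]
ee_rot: [0.045, -3.139, 0.0]
ft_force: [-0.3, -0.5, -0.4]
grip_width: 0.0172
finger_force: 0.0
```

step_arm:
  series:
    - {"dp": [0,0,0],"rot": [0,0,0]}
    - {"dp": [0,0,0],"rot": [0,0,0]}
    - {"dp": [0,0,0],"rot": [0,0,0]}
    - {"dp": [0,0,0.02],"rot": [0,0,0]}
    - {"dp": [0,0,0.1],"rot": [0,0,0]}
    - {"dp": [0,0,0.2],"rot": [0,0,0]}
    - {"dp": [0,0,0.32],"rot": [0,0,0]}
    - {"dp": [0,0,0.44],"rot": [0,0,0]}
    - {"dp": [0,0,0.5],"rot": [0,0,0]}
    - {"dp": [0,0,0.5],"rot": [0,0,0]}
  fingers: -0.3

```text
clock: 36.05
tcp_pos: [0.4945, 0.2874, 0.2622]
ee_rot: [-0.045, 3.14, 0.003]
ft_force: [-0.3, -0.7, -0.7]
grip_width: 0.0556
finger_force: 0.0
```

```bash
python3 - <<'E'
from st import *
c=cam("wrist"); im=vision.capture("wrist")[:,:,::-1].copy(); cv2.imwrite("pics/e0.png",im)
hsv=cv2.cvtColor(im,cv2.COLOR_BGR2HSV)
# overlay models of lid: home (face .127) red, thread start (.1325) blue; rim circle & bar
for z,col in((.127,(0,0,255)),(.1325,(255,0,0))):
    a=np.linspace(0,2*np.pi,120)
    for u,v in proj(c,np.c_[.4935+.055*np.cos(a),.2855+.055*np.sin(a),0*a+z]): im[int(round(v)),int(round(u))]=col
cv2.imwrite("pics/e1.png",cv2.resize(im[100:380,160:480],None,fx=2.14,fy=2.14,interpolation=cv2.INTER_NEAREST))
E
```

```text
36.05 [0.4945 0.2874 0.2622] [-0.09  0.72 -0.94  1.67  0.65  1.09  0.37] [-0.3 -0.7 -0.7] 0.05557640639167181
[[-1.    -0.029  0.001]
 [-0.029  1.     0.002]
 [-0.001  0.002 -1.   ]]
```

View pics/e1.png

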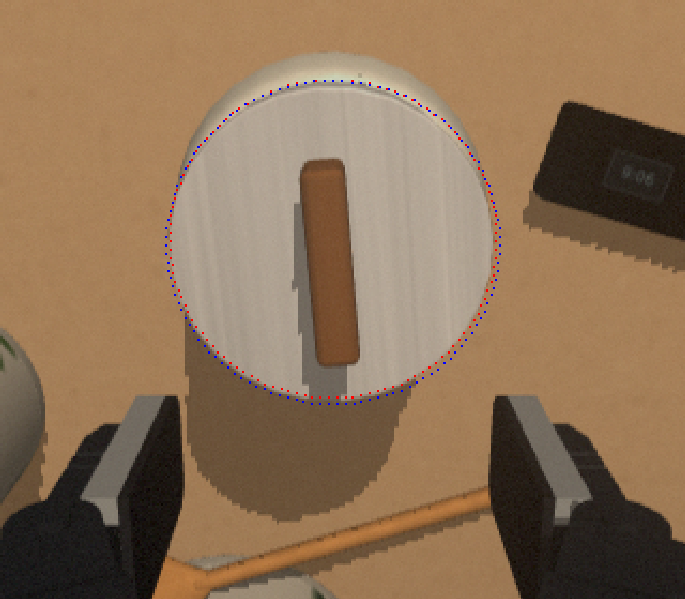

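The lid sits level and centred on the jar. Its outline lies on or just inside the red "home" circle, and the phone and canister look unmoved. I'll do one numeric check of height against the known flat-lid picture.

```bash
python3 - <<'E'
from h import *
from scipy.optimize import least_squares
K,t,M=cam("wrist"); Tz=np.array(manip.observe()["tcp_pos"])
def edges(n,u0,v0,r):
    im=cv2.GaussianBlur(cv2.imread(f"pics/{n}.png"),(3,3),0); s=cv2.cvtColor(im,cv2.COLOR_BGR2HSV)[:,:,1].astype(float); E=[]
    for th in np.r_[np.radians(np.arange(-25,26,5)),np.radians(np.arange(155,206,5)),np.radians(np.arange(60,121,10))]:
        rr=np.arange(r-12,r+12,.25); p=np.c_[u0+rr*np.cos(th),v0+rr*np.sin(th)].astype(np.float32)
        v=cv2.remap(s,p[:,0],p[:,1],cv2.INTER_LINEAR).ravel(); i=np.argmax(np.gradient(np.convolve(v,np.ones(5)/5,'same'))[8:-8])+8; E.append(p[i])
    return np.array(E)
def fit(E,c,z0,x0,y0):
    def f(p):
        q=unproj(c,E,p[2]); return (np.hypot(q[:,0]-p[0],q[:,1]-p[1])-.055)*1e3
    g=least_squares(f,[x0,y0,z0],loss="soft_l1"); return g.x.round(4),np.abs(g.fun).mean()
print(fit(edges("e0",160+333/2.14,100+242/2.14,76),(K,t,M),.127,.4935,.2855))
# calibration: flat lid, face z .030, camera pose from that time
M2=np.array([[-.089,-.958,-.274],[.996,-.086,-.023],[-.002,-.274,.962]])
print(fit(edges("w2",319,198,58),(K,np.array([.3805,.0137,.3932]),M2),.03,.453,.0217))
im=cv2.cvtColor(vision.capture("top"),cv2.COLOR_RGB2BGR); old=cv2.imread("pics/top0.png")
for n,(y,x,h,w) in {"can":(150,315,60,60),"phone":(220,168,40,55)}.items():
    r=cv2.matchTemplate(im[y-15:y+h+15,x-15:x+w+15],old[y:y+h,x:x+w],cv2.TM_CCOEFF_NORMED); print(n,cv2.minMaxLoc(r)[1::2])
E
```

```text
(array([0.4943, 0.2834, 0.1237]), np.float64(0.319255517019691))
(array([0.4556, 0.0212, 0.0271]), np.float64(0.14794631272019468))
can (0.42242908477783203, (8, 28))
phone (0.9833596348762512, (15, 15))
```

```bash
python3 -c "
from rig import manip; print(manip.finish_job())"
```

```text
the job is handed in; nothing more can be done
None
```

The lid is screwed home on the jar and let go, about 17 mm above the shoulder by wrist camera. The phone has not moved; the canister was never touched, but the arm hid it from the top camera at the last check. The job is handed in at about 36 s of the 72 s allowed; no verdict was returned.

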